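# Open the screw dispenser's filler cap for a refill

## Task

First slide the shallow dark steel dish along the bench, without lifting it, until it is centred under the chute of the screw dispenser, to catch stray screws. Then get the dispenser's quarter-turn filler cap off for a refill: nobody remembers whether its lock is right- or left-handed, so try turning it gently both ways, turn it the way that gives until it is unlocked, and lift it straight off. Finish while holding the cap still and upright in the gripper, lifted at least 5 cm off its seat, with the dish still under the chute and the other things on the bench left where they are.

Things in the scene. Friction and masses are not known exactly. Their poses are not given: they have to be found in the camera images.
- dispenser: Screw dispenser fixed to the bench: grey upright drum, 88 mm across (100 mm at its foot), drum top 90 mm above the bench, with a filler neck on the drum top and a chute on one side. Origin on the bench at the drum's axis; z up, y points from the axis along the chute.
- chute_mouth (a point): Point under which the dish is centred: 95 mm from the drum's axis along the dispenser's y, 40 mm above the bench, at the lower end of the chute. The chute is an open aluminium trough, 34 mm wide, that slopes down from the drum and ends 107 mm from the drum's axis; it lies 38 to 71 mm above the bench, so the dish passes under it.
- neck_top (a point): Centre of the filler neck's top, on the drum's axis 110 mm above the bench. The cap sits over this neck. Turned the locked way the cap stops hard after at most 15 degrees or so; turned the other way it goes easily to a hard stop about 70 degrees from its straight position, and from 57 degrees to that stop it lifts straight off. Which way unlocks differs from run to run and cannot be seen.
- cap: Filler cap, loose, 0.5 kg, dark steel, 69 mm across: skirt 19 mm deep over the neck, 4 mm plate, and on it an upright grip bar 24 mm long (cap's x), 12 mm wide (y), 24 mm high. Origin on the axis at the skirt's lower edge, 91 mm above the bench when seated; the bar spans 114 to 138 mm. z up. It starts locked, its x within 4 degrees of the dispenser's x (straight), with up to 3 mm of play upwards.
- cap_grip (a point): Point on the cap's axis inside the grip bar, 40 mm above the cap's origin and 7 mm below the top of the bar.
- dish: Shallow round open dark steel dish, 80 mm across, 22 mm high, wall 2.5 mm, floor 3 mm, loose, 0.15 kg. Origin at the centre of its underside.
- mug: Bystander, loose, to be left alone: green and white mug, 86 mm wide, 88 mm high. Origin under its middle.
- tape_measure: Bystander, loose, to be left alone: tape measure, 33 x 79 mm, 65 mm high. Origin under its middle.
- putty_tin: Bystander, loose, to be left alone: low round brown tin, 62 mm across, 23 mm high. Origin under its middle.
Mind the look-alikes: they are no part of the job. Leave any orange look-alike of the dish alone.

How it is judged:
On the way, in this order (a step that is already met when the one before it is completed fails the run):
1. the dish stands centred under the chute (horizontal distance between dish and chute_mouth below 0.018 m and linear speed of dish below 0.02 m/s), for 0.2 s.
2. the cap is turned to its unlocked position while still on the neck (angle between the x axis of cap and the x axis of dispenser, either way round above 0.87 rad and z of cap in the frame of dispenser below 0.1 m), for 0.05 s.
3. the cap is lifted off the neck in the gripper (z of cap in the frame of dispenser above 0.121 m and contact force between cap and the fingers above 0.5 N), for 0.1 s.
At the end, for the whole second after the job is handed in: The cap is held between the fingers, at rest (under 3 cm/s), upright within 20 degrees, its origin at least 49 mm above where it sat, not touching the dispenser; the dish stands flat on the bench with its centre within 18 mm (horizontally) of the chute mouth (horizontal distance between dish and chute_mouth below 0.018 m and height (world z) of dish below 0.005 m and angle between dish's own z axis and vertical below 0.1 rad and z of cap in the frame of dispenser above 0.14 m and contact force between cap and the fingers above 0.5 N and contact force between cap and dispenser below 0.1 N and linear speed of cap below 0.03 m/s and angle between cap's own z axis and vertical below 0.35 rad); the arm keeps its last pose, push and grip.
It fails at once if the dish is lifted off the bench or tipped (height (world z) of dish above 0.012 m or angle between dish's own z axis and vertical above 0.3 rad).
It fails at once if a bystander is moved by more than 25 mm (distance of any of mug, tape_measure, putty_tin from where it was at the start of the episode above 0.025 m).
It also fails if it takes over 58 s, if anything falls off the work surface, if the arm or the gripper's body presses on something with over 40 N, if the wrist force passes 120 N, or if a joint passes its speed limit or range.

## Robot

A 6-joint arm with a two-finger parallel gripper is mounted at the origin on a cart in front of the work surface, level with it; the furniture and walls round the work are solid. World frame = base frame: x ahead of the robot, y to its left, z up, the work surface at z = 0. Lengths are in m, angles in rad, forces in N, time in s.
With the tool pointing down it reaches from about 0.325 to 0.9 m from the base axis. Payload 3.5 kg.
Tool frame: the origin (TCP) lies at the very end of the fingers, on their centre line; the grasp point (between the pads) lies 19 mm behind it; z points along the fingers, y is the direction in which the jaws open and shut (so a half turn about z gives the same grasp; the last joint's range is limited). The gripper opens to 85 mm and grips with 20 to 120 N. Pads are 22 mm wide; open, the fingers measure 114 mm over their backs; the gripper's body (76 mm by 85 mm) begins 54 mm behind the grasp point. The pads swing forward as they close: fully open they stand 13 mm farther back than shut.
Start: joints at [-1.388, 0.276, -0.026, 1.268, 0, 1.467], TCP at [0.176, -0.6, 0.231] pointing down, gripper open.
Joint ranges: [-3.12, 3.12], [-0.85, 1.88], [-1.08, 1.24], [-1.95, 2.15], [-1.57, 1.53], [-3.14, 3.14]. Speed limits (rad/s): [2.57, 2.57, 3.14, 3.14, 3.14, 3.14].

## Interface

Orientations are given as a unit quaternion [x, y, z, w].
In Python, from station import bot, optics, close_job gives the robot as it stands.
- The arm moves only by the tool apply_moves, never from a script. Its argument "steps" is a list of rows, each a list of 5 numbers: the finger opening in m, from 0 to 0.0854, then the shift along the tool's x, y, z in m, then the turn about the tool's z in degrees. In form: [[gripper, dx, dy, dz, spin], ...]. A call has 1 to 10 rows; each row is the pose to reach, as a shift and turn from the pose measured when the call began, along the tool's axes at that moment; what a row does not reach only later rows make up. A row lasts 1/10 s, in which the tool goes at most 50 mm and 8.59 degrees, less where a joint would pass 70% of its speed; a pose out of reach is approached as far as the arm can. A call with a gripper value outside its range is refused whole. The fingers move at their own pace and stop on an object; "grip_force" is the grip in N (left out, the last holds). Time passes only in rows, so rows that repeat a pose let the fingers close. It gives the time, the measured TCP pose, the force and the opening at its end, in the units of the state.
- bot.sense(): the state, without advancing time (a new reading comes with each control period).
- optics.get_image(name): name is "side" or "top"; returns a dict with "pixels" (480x640x3 uint8, blue, green, red), "K" (3x3 intrinsics, pixels), "camera_from_world" (4x4, takes a point from world to camera coordinates). Camera axes: x right, y down, z forward; pixel columns grow to the right and rows downward; lengths in m; the calibration is good to about 2 mm. A picture is of the moment at which its call begins. There is no depth.
- close_job(): hands the job in, once; it reports no verdict.
The state is a dict: "clock": time; "q": joint angles; "joint_velocities": joint speeds; "joint_efforts": joint torques, N m; "ee_pos": TCP position; "tool_rot": TCP orientation; "ft_force": force on the tool from outside, world axes, zero at the start; "torque": the same for the moment, N m; "gripper_width": finger opening in m.
Only numpy, scipy, OpenCV 4.12 (cv2) and the standard library are available. Lean on these libraries where they do the work, as an engineer would, in place of code of your own. Each camera call takes 0.05 s, during which the arm holds its last target.

## Working session

There is one attempt and no reset: what is moved stays moved. The work goes in short steps, Python scripts to look and compute and a tool call to move; the robot and the scene stay as the last step left them, time stands still between calls to the robot, and variables do not carry over. Pictures are saved under pics/ and viewed, and the job is handed in when it is done.

Besides the shell and the picture viewer there is one more tool, called after "Call:" as a command line: name --pt "numbers of a row" for each row, then --argument value for the rest. apply_moves: Moves the arm, as the interface text tells. Its arguments: {"type":"object","properties":{"steps":{"type":"array"},"grip_force":{"type":"number"}},"required":["steps"]}

```bash
mkdir -p pics; ls; python3 - <<'E'
from station import bot, optics
import cv2,numpy as np
s=bot.sense();print({k:np.round(v,3) for k,v in s.items()})
for n in("side","top"):
    d=optics.get_image(n);cv2.imwrite(f"pics/{n}0.png",d["pixels"]);print(n,d["K"],np.round(d["camera_from_world"],4))
    np.savez(f"pics/{n}0.npz",**d)
E
```

```text
pics
{'clock': np.float64(0.0), 'q': array([-1.388,  0.277, -0.028,  1.268,  0.   ,  1.467]), 'joint_velocities': array([ 0.004, -0.   ,  0.   ,  0.001, -0.   , -0.   ]), 'joint_efforts': array([-0.0000e+00, -4.4551e+01,  2.9520e+01,  1.7000e-02, -0.0000e+00,
       -0.0000e+00]), 'ee_pos': array([ 0.176, -0.599,  0.23 ]), 'tool_rot': array([ 0.99 ,  0.142, -0.   , -0.001]), 'ft_force': array([-0.605,  0.453, -0.435]), 'torque': array([-0.025,  0.045,  0.027]), 'gripper_width': np.float64(0.085)}
side [[520.58388553   0.         323.87507986]
 [  0.         520.58388553 243.14555619]
 [  0.           0.           1.        ]] [[-0.994  -0.1074  0.0226  0.5606]
 [-0.0735  0.4983 -0.8639 -0.0148]
 [ 0.0816 -0.8603 -0.5032  1.4659]
 [ 0.      0.      0.      1.    ]]
top [[517.44316691   0.         314.11427086]
 [  0.         517.44316691 234.02018554]
 [  0.           0.           1.        ]] [[-0.0038 -0.9999 -0.0166  0.2604]
 [-0.9809  0.007  -0.1945  0.5555]
 [ 0.1946  0.0155 -0.9808  1.1337]
 [ 0.      0.      0.      1.    ]]
```

View pics/side0.png

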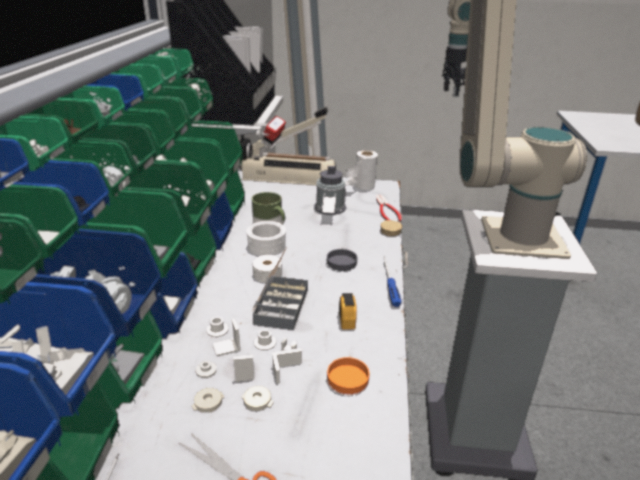

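View pics/top0.png

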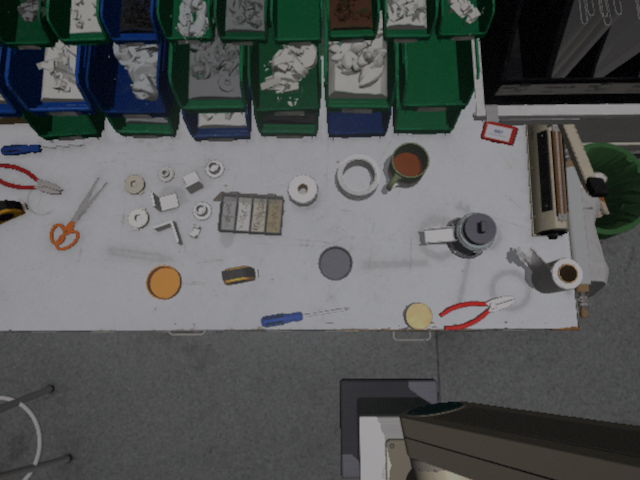

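The side view shows the grey dispenser at (330,195) and its chute, with the dark dish at (342,259). The orange look-alike is at (348,375). In the top view:
- dispenser about (475,232), chute pointing left and ending near (425,237)
- dark dish (336,263)
- orange dish (165,282), which is not part of the job
- mug (405,165), tin (418,316), tape measure (240,274)

I'll measure and confirm with a crop.

```bash
cat > h.py <<'E'
import cv2,numpy as np
def load(n):
    d=np.load(n);return d["pixels"],d["K"],d["camera_from_world"]
def ray(K,T,p):
    R,t=T[:3,:3],T[:3,3];d=R.T@np.linalg.inv(K)@np.array([p[0],p[1],1.]);return -R.T@t,d
def onplane(K,T,p,z):
    o,d=ray(K,T,p);return o+d*(z-o[2])/d[2]
def proj(K,T,P):
    c=T[:3,:3]@np.asarray(P,float)+T[:3,3];u=K@c;return u[:2]/u[2]
E
python3 - <<'E'
from h import *
im,K,T=load("pics/top0.npz")
cv2.imwrite("pics/topc.png",cv2.resize(im[130:340,290:520],None,fx=3.4,fy=2.85,interpolation=cv2.INTER_CUBIC)[:600])
a=cv2.resize(im[205:275,410:510],None,fx=8,fy=8,interpolation=cv2.INTER_CUBIC);cv2.imwrite("pics/topd.png",a)
g=cv2.cvtColor(im,cv2.COLOR_BGR2HSV)
m=(g[...,2]<130).astype(np.uint8)
n,l,s,c=cv2.connectedComponentsWithStats(m)
for i in range(1,n):
    if s[i,4]>150 and 130<c[i][1]<340 and s[i,4]<9000: print(s[i],c[i].round(1),onplane(K,T,c[i],0.0).round(4),onplane(K,T,c[i],0.022).round(4),onplane(K,T,c[i],0.114).round(4))
print("tin",onplane(K,T,(418,316),.023),"mug",onplane(K,T,(405,165),.088))
for t in("side","top"):
    im,K,T=load(f"pics/{t}0.npz");print(t,"cam",-T[:3,:3].T@T[:3,3])
im,K,T=load("pics/side0.npz")
cv2.imwrite("pics/sidec.png",cv2.resize(im[150:280,240:410],None,fx=4.6,fy=4.6,interpolation=cv2.INTER_CUBIC))
E
```

```text
[  0 142  86  16 640] [ 31.6 148.8] [0.7919 0.9689 0.    ] [0.7835 0.9558 0.022 ] [0.7485 0.901  0.114 ]
[ 381  142   49   53 1699] [405.1 166.2] [0.7372 0.0329 0.    ] [0.7298 0.0366 0.022 ] [0.6988 0.0521 0.114 ]
[342 159  34  27 299] [361.3 167.3] [0.7355 0.1411 0.    ] [0.7281 0.1428 0.022 ] [0.6973 0.1502 0.114 ]
[   0  163   64   62 1391] [ 22.7 193.5] [0.6756 0.9789 0.    ] [0.6693 0.9656 0.022 ] [0.6429 0.91   0.114 ]
[335 169  43  32 296] [351.6 191.4] [0.6738 0.166  0.    ] [0.6676 0.1673 0.022 ] [0.6414 0.1728 0.114 ]
[ 68 177  40  54 419] [ 85.8 203.5] [0.6487 0.8195 0.    ] [0.6429 0.8091 0.022 ] [0.6186 0.7654 0.114 ]
[185 181  19  14 153] [194.8 187.3] [0.6878 0.5521 0.    ] [0.6813 0.5465 0.022 ] [0.654  0.5229 0.114 ]
[287 185  32  25 182] [304.1 200.3] [0.6523 0.2823 0.    ] [0.6464 0.2815 0.022 ] [0.6218 0.2783 0.114 ]
[153 188  31  25 256] [167.5 200.4] [0.655  0.6179 0.    ] [0.6491 0.6111 0.022 ] [0.6243 0.5826 0.114 ]
[ 213  191   72   47 2341] [250.3 212.7] [0.6223 0.4137 0.    ] [0.617  0.4106 0.022 ] [0.5947 0.3974 0.114 ]
[ 418  212   79   48 1992] [466.8 234.9] [ 0.5635 -0.1083  0.    ] [ 0.5592 -0.102   0.022 ] [ 0.5413 -0.0759  0.114 ]
[318 245  35  36 968] [335.1 262.8] [0.4977 0.2086 0.    ] [0.4946 0.2091 0.022 ] [0.4817 0.2114 0.114 ]
[221 265  35  21 534] [238.2 274.6] [0.4709 0.4393 0.    ] [0.4683 0.4357 0.022 ] [0.4573 0.4207 0.114 ]
[558 264  20  19 292] [567.2 273.1] [ 0.4699 -0.3381  0.    ] [ 0.4673 -0.3277  0.022 ] [ 0.4564 -0.2844  0.114 ]
[147 266  35  34 245] [162.6 281.8] [0.4547 0.6194 0.    ] [0.4523 0.6126 0.022 ] [0.4426 0.584  0.114 ]
tin [0.3706974  0.02097636 0.023     ] mug [0.71051285 0.04784113 0.088     ]
side cam [0.43650238 1.32881241 0.7121117 ]
top cam [0.32523451 0.23888591 1.22425187]
```

View pics/topc.png

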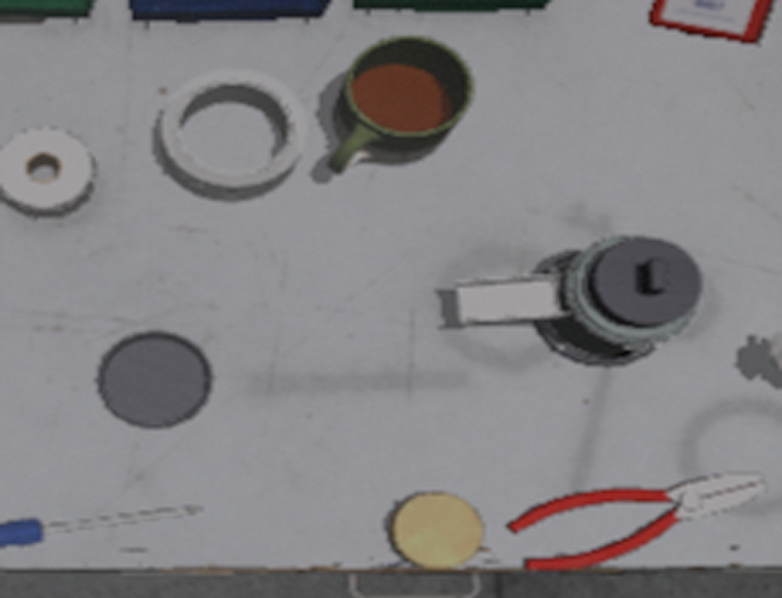

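View pics/topd.png

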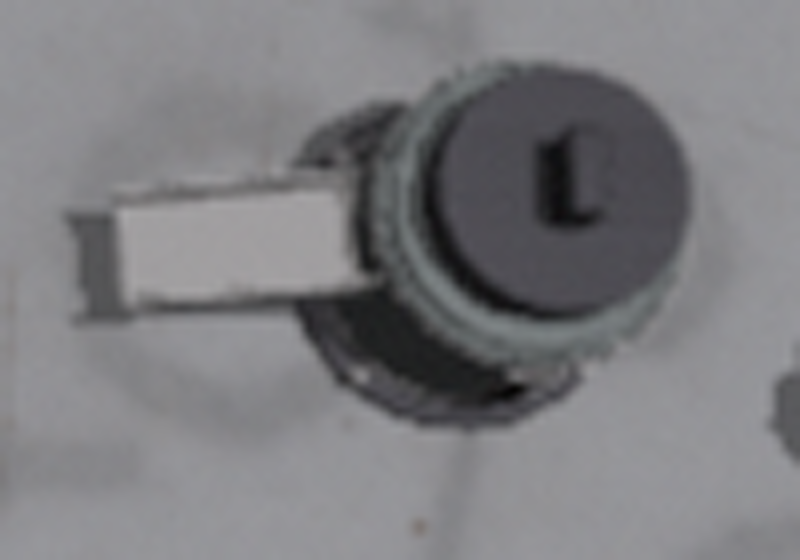

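View pics/sidec.png

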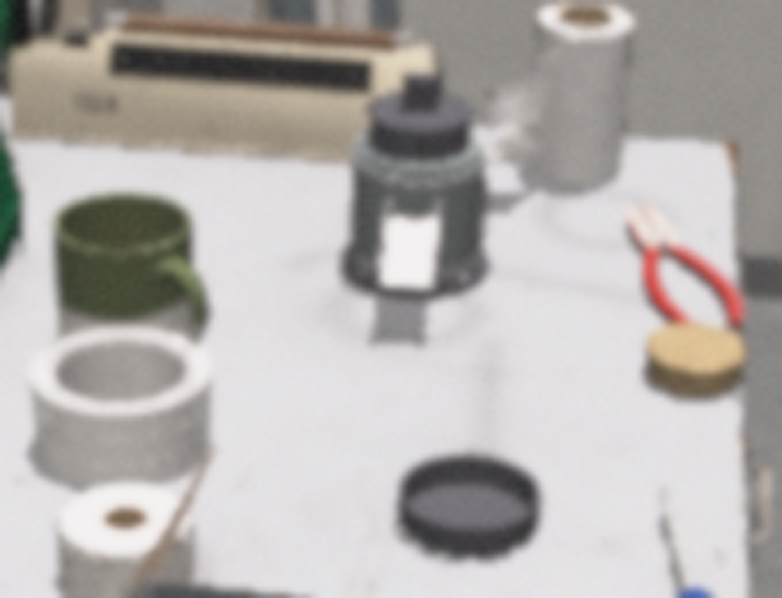

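```bash
python3 - <<'E'
from h import *
im,K,T=load("pics/top0.npz"); c=lambda x,y:((x+.5)/8-.5+410,(y+.5)/8-.5+205)
print("cap plate",onplane(K,T,c(564,190),.114).round(4))
for z in(.04,.05): print("end",[onplane(K,T,c(*p),z).round(4) for p in((115,200),(125,308),(120,254))])
for n,p in dict(L=(432,190),R=(692,190),T=(564,65),B=(564,316)).items(): print(n,onplane(K,T,c(*p),.114).round(4))
# base foot ellipse: lower arc
print("foot bottom",onplane(K,T,c(465,430),.0).round(4), "foot left",onplane(K,T,c(300,290),.0).round(4))
im,K2,T2=load("pics/side0.npz"); e=lambda x,y:(x/4.6+240,y/4.6+150)
# triangulate cap top plate centre: side ellipse centre (420,120)
def tri(p,q):
    o1,d1=ray(K,T,p);o2,d2=ray(K2,T2,q);A=np.c_[d1,-d2];s=np.linalg.lstsq(A,o2-o1,rcond=None)[0]
    a=o1+s[0]*d1;b=o2+s[1]*d2;return (a+b)/2,np.linalg.norm(a-b)
print("plate tri",tri(c(564,190),e(420,118)))
print("plate side onplane",onplane(K2,T2,e(420,118),.114))
print("dish side rim", onplane(K2,T2,e(470,492),.022))
# dish top mask
im,K,T=load("pics/top0.npz")
print("dish top ext",[onplane(K,T,p,.022).round(4) for p in((317.7,262.8),(353,262.8),(335.3,245),(335.3,281))])
P=np.array([.54,-.099,0])
for q in([0,.107,.04],[.017,.107,.05]): print(proj(K,T,P+q))
E
```

```text
cap plate [ 0.5556 -0.1055  0.114 ]
end [array([0.569 , 0.0018, 0.04  ]), array([5.37e-01, 3.00e-04, 4.00e-02]), array([0.5529, 0.001 , 0.04  ])]
end [array([0.5669, 0.0038, 0.05  ]), array([0.5352, 0.0023, 0.05  ]), array([0.551, 0.003, 0.05 ])]
L [ 0.5559 -0.0697  0.114 ]
R [ 0.5554 -0.1402  0.114 ]
T [ 0.5906 -0.1078  0.114 ]
B [ 0.5208 -0.1032  0.114 ]
foot bottom [ 0.5066 -0.1068  0.    ] foot left [ 0.5493 -0.0602  0.    ]
plate tri (array([ 0.55648933, -0.10788133,  0.1062027 ]), np.float64(0.0014603601069711214))
plate side onplane [ 0.5542107  -0.08903945  0.114     ]
dish side rim [0.49520667 0.21090251 0.022     ]
dish top ext [array([0.495 , 0.2498, 0.022 ]), array([0.4945, 0.1672, 0.022 ]), array([0.537 , 0.2081, 0.022 ]), array([0.452 , 0.2091, 0.022 ])]
[421.80208752 241.80950295]
[422.28840641 233.77706814]
```

The dark dish at (336,263) in the top view is the one: grey steel, 80 mm across as measured, and the other dish is orange.

| Thing | Position (m) |
|---|---|
| Dish centre | (0.495, 0.209) |
| Drum axis | (0.5555, -0.105), cap measured 70 mm across |
| Chute end | (0.552, 0.002), yaw about 2° |
| Chute mouth | (0.552, -0.010) |

I'll pinch the dish's +y wall and slide it.

Call:
apply_moves --pt "0.085 0.27 -0.36 0 -80" --pt "0.085 0.27 -0.36 0 -80" --pt "0.085 0.27 -0.36 0 -80" --pt "0.085 0.27 -0.36 0 -80" --pt "0.085 0.27 -0.36 0 -80" --pt "0.085 0.27 -0.36 0 -80" --pt "0.085 0.27 -0.36 0 -80" --pt "0.085 0.27 -0.36 0 -80" --pt "0.085 0.27 -0.36 0 -80" --pt "0.085 0.27 -0.36 0 -80"

```text
clock: 1.1
ee_pos: [0.334, -0.1718, 0.2305]
tool_rot: [0.662, 0.75, 0.002, -0.002]
ft_force: [0.0, -1.8, -0.4]
gripper_width: 0.085
```

```bash
cat > w.py <<'E'
import sys,numpy as np
from station import bot
from scipy.spatial.transform import Rotation as R
s=bot.sense();r=R.from_quat(s["tool_rot"]).as_matrix()
x=r[:,0];psi=np.degrees(np.arctan2(x[1],x[0]))
print("t",round(float(s["clock"]),2),"pos",np.round(s["ee_pos"],4),"psi",round(psi,2),"z",np.round(r[:,2],3),"F",np.round(s["ft_force"],1),"M",np.round(s["torque"],2),"w",round(float(s["gripper_width"]),4),"q",np.round(s["q"],2))
if len(sys.argv)>4:
    g=np.array(list(map(float,sys.argv[1:4])));p=float(sys.argv[4])
    print("shift",np.round(r.T@(g-s["ee_pos"]),4),"spin",round(-((p-psi+180)%360-180),2))
E
python3 w.py 0.495 0.248 0.2 182
```

```text
t 1.1 pos [ 0.334  -0.1718  0.2305] psi 97.1 z [-0.001  0.005 -1.   ] F [ 0.  -1.8 -0.4] M [-0.05 -0.03 -0.02] w 0.085 q [-0.65 -0.18 -0.51  1.24  0.    0.8 ]
shift [0.3965 0.2117 0.0324] spin -84.9
```

Call:
apply_moves --pt "0.085 0.397 0.212 0 -82" --pt "0.085 0.397 0.212 0 -82" --pt "0.085 0.397 0.212 0 -82" --pt "0.085 0.397 0.212 0 -82" --pt "0.04 0.397 0.212 0 -82" --pt "0.04 0.397 0.212 0 -82" --pt "0.04 0.397 0.212 0 -82" --pt "0.04 0.397 0.212 0 -82" --pt "0.04 0.397 0.212 0 -82" --pt "0.04 0.397 0.212 0 -82"

```text
clock: 2.1
ee_pos: [0.4967, 0.2531, 0.2316]
tool_rot: [0.003, 1.0, 0.003, -0.0]
ft_force: [-1.2, -1.5, 0.4]
gripper_width: 0.0398
```

```bash
python3 w.py 0.495 0.248 0.06 180
python3 - <<'E'
from station import optics
import cv2
im=optics.get_image("side")["pixels"];cv2.imwrite("pics/s1.png",cv2.resize(im[100:330,230:450],None,fx=2.6,fy=2.6,interpolation=cv2.INTER_CUBIC))
E
```

```text
t 2.1 pos [0.4967 0.2531 0.2316] psi 179.66 z [-0.     0.007 -1.   ] F [-1.2 -1.5  0.4] M [-0.03 -0.01  0.01] w 0.0398 q [ 0.35  0.16 -0.18  1.24  0.01  0.36]
shift [ 0.0017 -0.0062  0.1716] spin -0.34
```

View pics/s1.png

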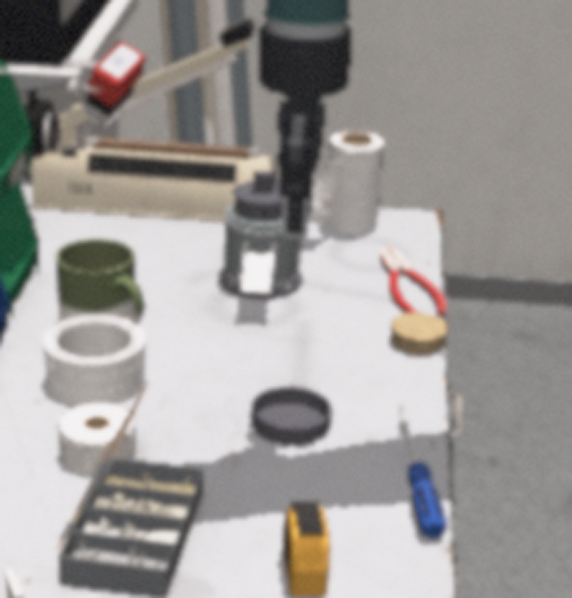

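The dish is untouched at about (290,415) in the crop and the gripper is above it. Descending over the +y wall.

Call:
apply_moves --pt "0.035 0.001 -0.005 0.05 0" --pt "0.035 0.001 -0.005 0.1 0" --pt "0.035 0.001 -0.005 0.14 0" --pt "0.035 0.001 -0.005 0.17 0" --pt "0.035 0.001 -0.005 0.185 0" --pt "0.035 0.001 -0.005 0.19 0" --pt "0.035 0.001 -0.005 0.19 0" --pt "0.035 0.001 -0.005 0.19 0"

```text
clock: 2.95
ee_pos: [0.4956, 0.2477, 0.0426]
tool_rot: [0.003, 1.0, 0.003, 0.0]
ft_force: [0.1, -0.1, -0.6]
gripper_width: 0.0348
```

```bash
python3 w.py 0.495 0.248 0.008 180
python3 - <<'E'
from station import optics
import cv2
im=optics.get_image("side")["pixels"];a=cv2.resize(im[180:300,290:410],None,fx=4,fy=4,interpolation=cv2.INTER_CUBIC)
im=optics.get_image("top")["pixels"];b=cv2.resize(im[200:320,290:370],None,fx=4,fy=4,interpolation=cv2.INTER_CUBIC)
cv2.imwrite("pics/s2.png",cv2.hconcat([a,b]))
E
```

```text
t 2.95 pos [0.4956 0.2477 0.0426] psi 179.65 z [ 0.     0.006 -1.   ] F [ 0.1 -0.1 -0.6] M [-0.02 -0.03  0.02] w 0.0348 q [ 0.34  0.32 -0.4   0.84  0.01  0.35]
shift [0.0006 0.0001 0.0346] spin -0.35
```

View pics/s2.png

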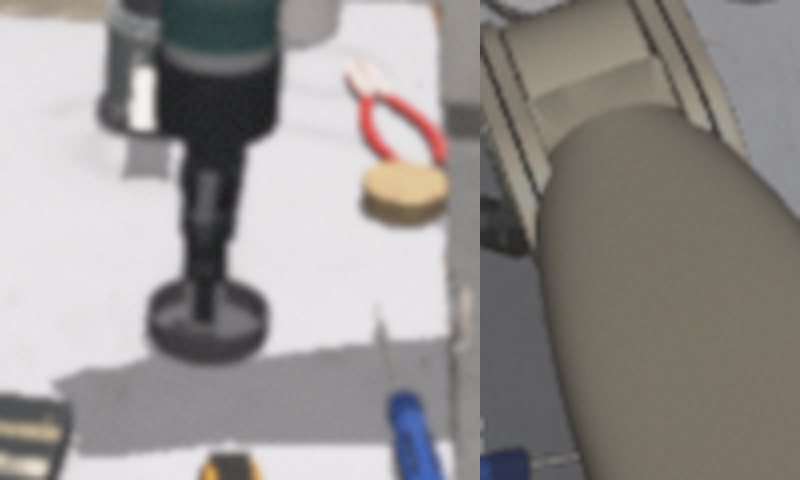

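The side crop shows the fingers centred across the dish (about (205,315), dish centre (208,322)). Descending the rest and pinching lightly.

Call:
apply_moves --pt "0.035 0 0 0.015 0" --pt "0.035 0 0 0.028 0" --pt "0.035 0 0 0.033 0" --pt "0.035 0 0 0.033 0" --pt "0.0 0 0 0.033 0" --pt "0.0 0 0 0.033 0" --pt "0.0 0 0 0.033 0" --pt "0.0 0 0 0.033 0" --grip_force 20

```text
clock: 3.85
ee_pos: [0.4967, 0.2484, 0.0105]
tool_rot: [0.003, 1.0, 0.003, 0.001]
ft_force: [0.1, -0.3, 1.0]
gripper_width: 0.0026
```

```bash
python3 w.py 0.552 0.034 0.009 180
python3 - <<'E'
from station import optics
import cv2
im=optics.get_image("side")["pixels"];a=cv2.resize(im[180:300,290:410],None,fx=4,fy=4,interpolation=cv2.INTER_CUBIC)
cv2.imwrite("pics/s3.png",a)
E
```

```text
t 3.85 pos [0.4967 0.2484 0.0105] psi 179.68 z [ 0.003  0.007 -1.   ] F [ 0.1 -0.3  1. ] M [-0.1  -0.14  0.04] w 0.0026 q [ 0.34  0.36 -0.43  0.78  0.01  0.35]
shift [-0.0565 -0.2141  0.0003] spin -0.32
```

View pics/s3.png

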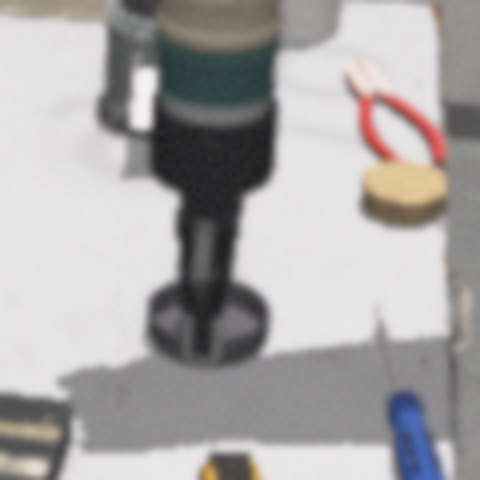

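Gripped on the wall at 2.6 mm, matching its 2.5 mm thickness. Now sliding.

Call:
apply_moves --pt "0 -0.003 -0.01 0 0" --pt "0 -0.009 -0.035 0 0" --pt "0 -0.016 -0.06 0 0" --pt "0 -0.023 -0.085 0 0" --pt "0 -0.029 -0.11 -0.0005 0" --pt "0 -0.036 -0.135 -0.0005 0" --pt "0 -0.042 -0.16 -0.0005 0" --pt "0 -0.049 -0.185 -0.001 0" --pt "0 -0.055 -0.205 -0.001 0" --pt "0 -0.057 -0.205 -0.001 0"

```text
clock: 4.9
ee_pos: [0.5531, 0.0401, 0.0104]
tool_rot: [0.005, 1.0, 0.002, 0.001]
ft_force: [-0.7, -2.4, 2.0]
gripper_width: 0.0027
```

```bash
python3 w.py 0.552 0.032 0.01 180
python3 - <<'E'
from station import optics
import cv2
im=optics.get_image("side")["pixels"];a=cv2.resize(im[140:260,270:390],None,fx=4,fy=4,interpolation=cv2.INTER_CUBIC)
cv2.imwrite("pics/s4.png",a)
E
```

```text
t 4.9 pos [0.5531 0.0401 0.0104] psi 179.46 z [ 0.003  0.005 -1.   ] F [-0.7 -2.4  2. ] M [-0.57  0.19 -0.04] w 0.0027 q [-0.05  0.36 -0.43  0.78  0.   -0.04]
shift [ 0.001  -0.0081  0.0004] spin -0.54
```

View pics/s4.png

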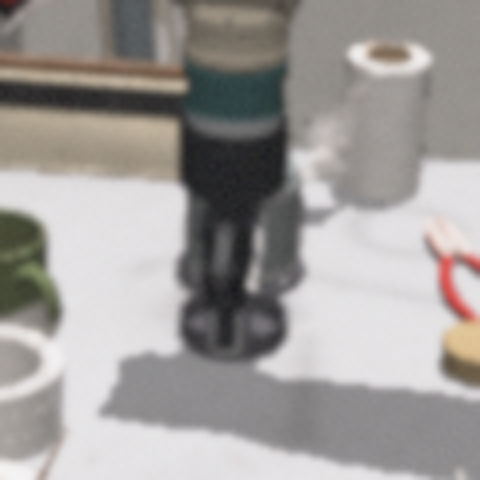

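The dish moved along, flat. Doing the last 8 mm, then a small release and retreat straight up.

Call:
apply_moves --pt "0 0.001 -0.004 0 0" --pt "0 0.001 -0.008 0 0" --pt "0 0.001 -0.008 0 0" --pt "0 0.001 -0.008 0 0" --pt "0.012 0.001 -0.008 0 0" --pt "0.012 0.001 -0.008 0 0" --pt "0.012 0.001 -0.008 0 0" --pt "0.012 0.001 -0.008 -0.01 0" --pt "0.012 0.001 -0.008 -0.025 0"

```text
clock: 5.85
ee_pos: [0.5509, 0.0331, 0.0352]
tool_rot: [0.004, 1.0, 0.003, 0.0]
ft_force: [0.0, -0.9, -0.0]
gripper_width: 0.012
```

```bash
python3 w.py 0.552 0.032 0.01 180
```

```text
t 5.85 pos [0.5509 0.0331 0.0352] psi 179.52 z [ 0.001  0.005 -1.   ] F [ 0.  -0.9 -0. ] M [-0.01 -0.05 -0.01] w 0.012 q [-0.06  0.33 -0.41  0.83  0.01 -0.05]
shift [-0.0011 -0.0012  0.0252] spin -0.48
```

Retreat up, then aside (+y) to clear the view.

Call:
apply_moves --pt "0.012 0 0 -0.05 0" --pt "0.012 0 0 -0.1 0" --pt "0.012 0 0 -0.15 0" --pt "0.03 0 0 -0.17 0" --pt "0.03 0 0.05 -0.17 0" --pt "0.03 0 0.1 -0.17 0" --pt "0.03 0 0.15 -0.17 0" --pt "0.03 0 0.2 -0.17 0" --pt "0.03 0 0.23 -0.17 0" --pt "0.03 0 0.23 -0.17 0"

```text
clock: 6.85
ee_pos: [0.5525, 0.266, 0.2071]
tool_rot: [0.002, 1.0, 0.003, 0.001]
ft_force: [0.2, 0.2, 0.2]
gripper_width: 0.0299
```

```bash
python3 w.py
python3 - <<'E'
from station import optics
import cv2,numpy as np
d=optics.get_image("side");np.savez("pics/side1.npz",**d);a=cv2.resize(d["pixels"][150:240,290:370],None,fx=6,fy=6,interpolation=cv2.INTER_CUBIC)
d=optics.get_image("top");np.savez("pics/top1.npz",**d);cv2.imwrite("pics/t5.png",cv2.resize(d["pixels"][205:275,405:505],None,fx=8,fy=8,interpolation=cv2.INTER_CUBIC))
cv2.imwrite("pics/s5.png",a)
E
```

```text
t 6.85 pos [0.5525 0.266  0.2071] psi 179.81 z [ 0.002  0.007 -1.   ] F [0.2 0.2 0.2] M [-0.04 -0.01  0.06] w 0.0299 q [ 0.34  0.27 -0.09  1.21  0.01  0.34]
```

View pics/s5.png

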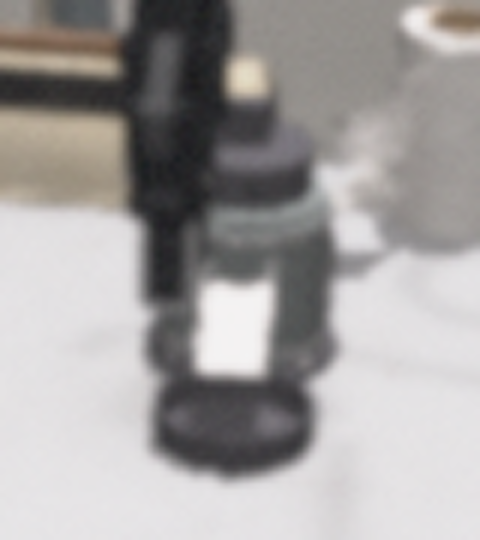

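View pics/t5.png

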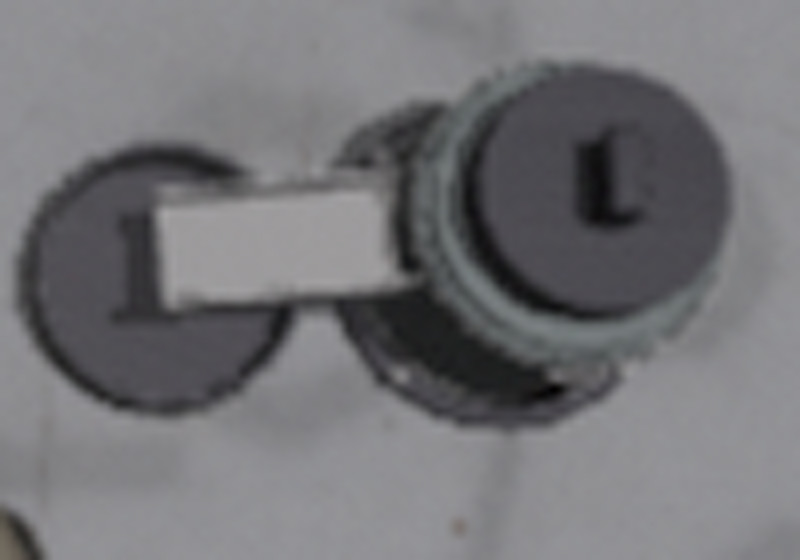

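The dish is under the chute end in both views. In the top crop the rim spans x 18–300 and y 145–413. Checking numerically, along with the grip bar's centre.

```bash
python3 - <<'E'
from h import *
im,K,T=load("pics/top1.npz"); c=lambda x,y:((x+.5)/8-.5+405,(y+.5)/8-.5+205)
for n,p in dict(C=(159,279),L=(18,279),R=(300,279),T=(159,145),B=(159,413)).items(): print(n,onplane(K,T,c(*p),.022).round(4))
print("end .04",onplane(K,T,c(160,248),.04).round(4))
print("cap L,R,T,B",[onplane(K,T,c(*p),.114).round(4) for p in((474,190),(731,190),(603,65),(603,317))])
print("bar top",[onplane(K,T,c(*p),.138).round(4) for p in((625,126),(613,210),(652,135),(640,215))])
im,K2,T2=load("pics/side1.npz");e=lambda x,y:((x+.5)/6-.5+290,(y+.5)/6-.5+150)
print("dish side",onplane(K2,T2,e(233,415),.022).round(4))
ax=np.array([.5555,-.105])
for z in(.138,.114,.0): print(z,proj(K2,T2,[*ax,z]),proj(K,T,[*ax,z]))
E
```

```text
C [ 0.5489 -0.0019  0.022 ]
L [0.5492 0.0395 0.022 ]
R [ 0.5486 -0.0433  0.022 ]
T [ 0.5893 -0.0038  0.022 ]
B [ 5.09e-01 -1.00e-04  2.20e-02]
end .04 [0.5547 0.001  0.04  ]
cap L,R,T,B [array([ 0.5559, -0.0702,  0.114 ]), array([ 0.5554, -0.1399,  0.114 ]), array([ 0.5906, -0.1075,  0.114 ]), array([ 0.5205, -0.1029,  0.114 ])]
bar top [array([ 0.5681, -0.1048,  0.138 ]), array([ 0.5452, -0.1001,  0.138 ]), array([ 0.5656, -0.1118,  0.138 ]), array([ 0.5438, -0.1072,  0.138 ])]
dish side [0.5504 0.0088 0.022 ]
0.138 [331.62727234 165.95063254] [483.17392744 226.06005979]
0.114 [331.38389975 173.54400382] [479.82980994 228.36673528]
0.0 [330.27799842 208.04879037] [465.6788057  238.12768857]
```

The dish centre reads (0.549, -0.002) from the top view, or y ≈ -0.006 from the fingers at release. The chute mouth is at (0.552, -0.010), so it's off by 5–9 mm against an allowance of 18. Leaving it there and taking a closer look at the bar.

```bash
python3 - <<'E'
from h import *
im,K,T=load("pics/top1.npz")
a=cv2.resize(im[212:242,460:500],None,fx=18,fy=18,interpolation=cv2.INTER_NEAREST)
a=cv2.convertScaleAbs(a,alpha=1.8)
for yaw,col in((-8,(255,0,0)),(2,(0,255,0))):
    t=np.radians(yaw);R=np.array([[np.cos(t),-np.sin(t)],[np.sin(t),np.cos(t)]])
    pts=[(proj(K,T,[*(R@np.array(v)+[.5555,-.105]),.138])-[460-.5,212-.5])*18 for v in((.012,.006),(.012,-.006),(-.012,-.006),(-.012,.006))]
    cv2.polylines(a,[np.int32(pts)],True,col,1)
cv2.imwrite("pics/bar.png",a)
E
```

```text
(no output)
```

View pics/bar.png

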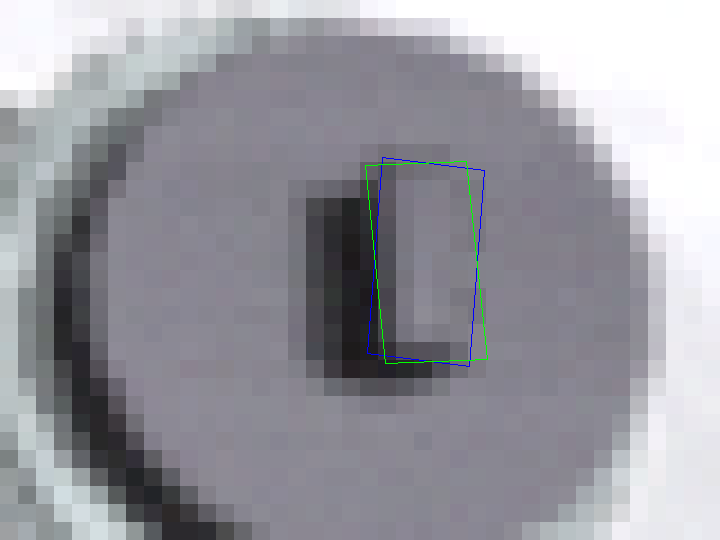

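The bar top falls on the predicted axis (0.5555, -0.105) with yaw near 0–2°. Moving above it.

```bash
python3 w.py .5555 -.105 .2 181
```

```text
t 6.95 pos [0.5524 0.2626 0.2068] psi 179.61 z [ 0.001  0.005 -1.   ] F [-0.7 -0.9  0.5] M [0.02 0.   0.08] w 0.0299 q [ 0.34  0.26 -0.09  1.21  0.    0.34]
shift [-0.0056 -0.3676  0.005 ] spin -1.39
```

Call:
apply_moves --pt "0.04 -0.003 -0.05 0 -1" --pt "0.04 -0.003 -0.1 0 -1" --pt "0.04 -0.003 -0.15 0 -1" --pt "0.04 -0.003 -0.2 0 -1" --pt "0.04 -0.003 -0.25 0 -1" --pt "0.04 -0.003 -0.3 0 -1" --pt "0.04 -0.003 -0.35 0 -1" --pt "0.04 -0.003 -0.371 0 -1" --pt "0.04 -0.003 -0.371 0 -1" --pt "0.04 -0.003 -0.371 0 -1"

```text
clock: 7.95
ee_pos: [0.552, -0.1096, 0.2051]
tool_rot: [-0.004, 1.0, 0.003, 0.0]
ft_force: [-0.1, 0.2, -0.1]
gripper_width: 0.0403
```

```bash
python3 w.py .5555 -.105 .117 181
```

```text
t 7.95 pos [ 0.552  -0.1096  0.2051] psi -179.56 z [ 0.     0.005 -1.   ] F [-0.1  0.2 -0.1] M [ 0.05  0.05 -0.03] w 0.0403 q [-0.31  0.18 -0.2   1.19  0.01 -0.32]
shift [-0.0035  0.0041  0.0882] spin -0.56
```

Call:
apply_moves --pt "0.04 -0.0035 0.004 0.02 -0.5" --pt "0.04 -0.0035 0.004 0.045 -0.5" --pt "0.04 -0.0035 0.004 0.06 -0.5" --pt "0.04 -0.0035 0.004 0.06 -0.5" --pt "0.04 -0.0035 0.004 0.06 -0.5"

```text
clock: 8.45
ee_pos: [0.5552, -0.1043, 0.1454]
tool_rot: [-0.009, 1.0, 0.003, -0.0]
ft_force: [-0.5, 0.3, 0.5]
gripper_width: 0.04
```

```bash
python3 w.py .5555 -.105 .117 181
python3 - <<'E'
from station import optics
import cv2
im=optics.get_image("side")["pixels"];a=cv2.resize(im[130:230,280:380],None,fx=6,fy=6,interpolation=cv2.INTER_CUBIC)
cv2.imwrite("pics/s6.png",a)
E
```

```text
t 8.45 pos [ 0.5552 -0.1043  0.1454] psi -178.99 z [-0.     0.006 -1.   ] F [-0.5  0.3  0.5] M [0.01 0.02 0.03] w 0.04 q [-0.3   0.23 -0.27  1.07  0.01 -0.32]
shift [-0.0002 -0.0008  0.0284] spin 0.01
```

View pics/s6.png

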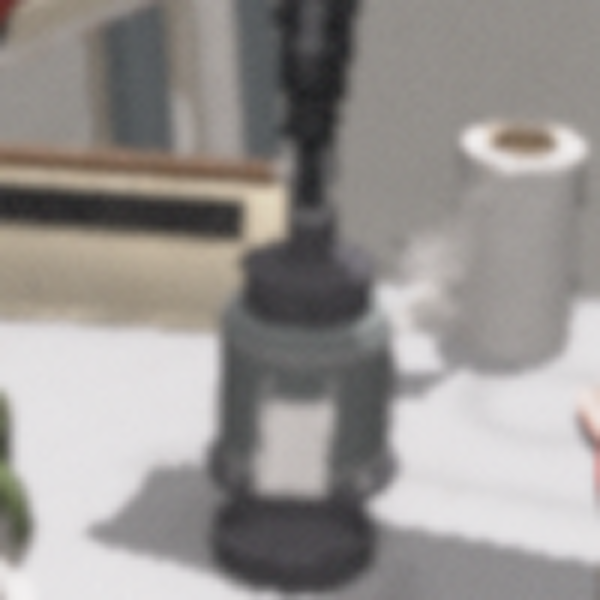

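The fingers line up with the bar (both near column 315). Descending and gripping.

Call:
apply_moves --pt "0.04 0 -0.001 0.015 0" --pt "0.04 0 -0.001 0.025 0" --pt "0.04 0 -0.001 0.028 0" --pt "0.04 0 -0.001 0.028 0" --pt "0.0 0 -0.001 0.028 0" --pt "0.0 0 -0.001 0.028 0" --pt "0.0 0 -0.001 0.028 0" --pt "0.0 0 -0.001 0.028 0" --pt "0.0 0 -0.001 0.028 0" --grip_force 60

```text
clock: 9.4
ee_pos: [0.5564, -0.1056, 0.1186]
tool_rot: [-0.009, 1.0, 0.002, 0.001]
ft_force: [-0.2, -0.2, 1.5]
gripper_width: 0.0106
```

```bash
python3 w.py
```

```text
t 9.4 pos [ 0.5564 -0.1056  0.1186] psi -179.0 z [ 0.003  0.005 -1.   ] F [-0.2 -0.2  1.5] M [0.05 0.06 0.04] w 0.0106 q [-0.3   0.26 -0.3   1.01  0.01 -0.32]
```

Gripped at 10.6 mm. Gently trying one way, a few degrees at a time.

Call:
apply_moves --pt "0 0 0 0 3" --pt "0 0 0 0 6" --pt "0 0 0 0 9" --pt "0 0 0 0 9" --pt "0 0 0 0 9"

```text
clock: 9.9
ee_pos: [0.5571, -0.1048, 0.1187]
tool_rot: [0.069, 0.998, 0.004, 0.002]
ft_force: [2.2, 4.7, 0.9]
gripper_width: 0.0103
```

```bash
python3 w.py
```

```text
t 9.9 pos [ 0.5571 -0.1048  0.1187] psi 172.1 z [ 0.004  0.007 -1.   ] F [2.2 4.7 0.9] M [ 0.84 -0.59  0.17] w 0.0103 q [-0.3   0.26 -0.3   1.01  0.01 -0.17]
```

Call:
apply_moves --pt "0 0 0 0 3" --pt "0 0 0 0 6" --pt "0 0 0 0 9" --pt "0 0 0 0 9" --pt "0 0 0 0 9"

```text
clock: 10.4
ee_pos: [0.5568, -0.1042, 0.1191]
tool_rot: [0.145, 0.989, 0.004, 0.001]
ft_force: [-0.7, 3.2, 5.3]
gripper_width: 0.0106
```

```bash
python3 w.py
```

```text
t 10.4 pos [ 0.5568 -0.1042  0.1191] psi 163.29 z [ 0.004  0.008 -1.   ] F [-0.7  3.2  5.3] M [0.9  0.34 1.01] w 0.0106 q [-0.3   0.26 -0.3   1.01  0.01 -0.01]
```

The moment rose from 0.17 to 1.0 N m by 17.7°, which looks like the hard stop. Going back and trying the other way.

Call:
apply_moves --pt "0 0 0 0 -6" --pt "0 0 0 0 -12" --pt "0 0 0 0 -18" --pt "0 0 0 0 -24" --pt "0 0 0 0 -27" --pt "0 0 0 0 -27" --pt "0 0 0 0 -27"

```text
clock: 11.1
ee_pos: [0.5558, -0.1054, 0.1187]
tool_rot: [-0.088, 0.996, 0.003, 0.001]
ft_force: [-2.7, -2.0, 2.0]
gripper_width: 0.0104
```

```bash
python3 w.py
```

```text
t 11.1 pos [ 0.5558 -0.1054  0.1187] psi -169.86 z [ 0.001  0.005 -1.   ] F [-2.7 -2.   2. ] M [-0.58  0.64 -0.06] w 0.0104 q [-0.3   0.26 -0.3   1.01  0.01 -0.48]
```

Call:
apply_moves --pt "0 0 0 0 -4" --pt "0 0 0 0 -8" --pt "0 0 0 0 -12" --pt "0 0 0 0 -12" --pt "0 0 0 0 -12"

```text
clock: 11.6
ee_pos: [0.5555, -0.1058, 0.1187]
tool_rot: [-0.191, 0.982, 0.002, 0.001]
ft_force: [-3.4, -1.9, 2.8]
gripper_width: 0.0107
```

```bash
python3 w.py
```

```text
t 11.6 pos [ 0.5555 -0.1058  0.1187] psi -158.0 z [ 0.001  0.004 -1.   ] F [-3.4 -1.9  2.8] M [-0.5   0.73 -0.04] w 0.0107 q [-0.3   0.26 -0.3   1.01  0.   -0.69]
```

At 21° this way the moment stays near zero (-0.04 N m), so this is the unlocking direction. Continuing to about 62°.

Call:
apply_moves --pt "0 0 0 0 -6" --pt "0 0 0 0 -12" --pt "0 0 0 0 -18" --pt "0 0 0 0 -24" --pt "0 0 0 0 -30" --pt "0 0 0 0 -36" --pt "0 0 0 0 -40" --pt "0 0 0 0 -42" --pt "0 0 0 0 -42" --pt "0 0 0 0 -42"

```text
clock: 12.6
ee_pos: [0.5557, -0.1061, 0.1187]
tool_rot: [-0.529, 0.848, 0.001, 0.001]
ft_force: [-2.2, -2.0, 1.7]
gripper_width: 0.0106
```

```bash
python3 w.py
python3 - <<'E'
from station import optics
import cv2
im=optics.get_image("side")["pixels"];a=cv2.resize(im[130:230,280:380],None,fx=6,fy=6,interpolation=cv2.INTER_CUBIC)
cv2.imwrite("pics/s7.png",a)
E
```

```text
t 12.6 pos [ 0.5557 -0.1061  0.1187] psi -116.09 z [ 0.001  0.004 -1.   ] F [-2.2 -2.   1.7] M [-0.47  0.37  0.04] w 0.0106 q [-0.3   0.26 -0.3   1.01  0.   -1.42]
```

View pics/s7.png

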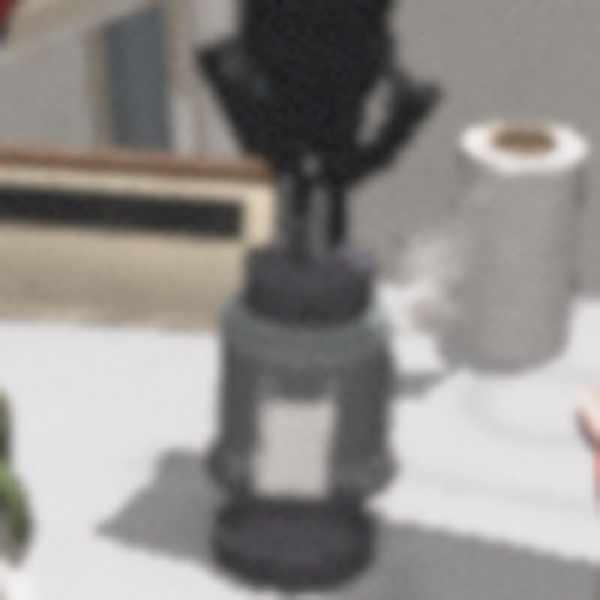

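At about 63° the cap still turns freely and is seated, with the dish in place. A gentle test lift next.

Call:
apply_moves --pt "0 0 0 0 0" --pt "0 0 0 -0.002 0" --pt "0 0 0 -0.004 0" --pt "0 0 0 -0.006 0" --pt "0 0 0 -0.008 0" --pt "0 0 0 -0.008 0" --grip_force 80

```text
clock: 13.25
ee_pos: [0.5557, -0.106, 0.1268]
tool_rot: [-0.529, 0.848, 0.001, 0.002]
ft_force: [0.6, 0.1, -3.9]
gripper_width: 0.0104
```

```bash
python3 w.py
```

```text
t 13.25 pos [ 0.5557 -0.106   0.1268] psi -116.07 z [ 0.001  0.004 -1.   ] F [ 0.6  0.1 -3.9] M [-0.03 -0.02  0.  ] w 0.0104 q [-0.3   0.25 -0.29  1.03  0.   -1.42]
```

8 mm up, past the 3 mm of play, with about 4–5 N (the cap's weight). It's free, so lifting straight up.

Call:
apply_moves --pt "0 0 0 -0.008 0" --pt "0 0 0 -0.018 0" --pt "0 0 0 -0.03 0" --pt "0 0 0 -0.042 0" --pt "0 0 0 -0.054 0" --pt "0 0 0 -0.066 0" --pt "0 0 0 -0.072 0" --pt "0 0 0 -0.075 0" --pt "0 0 0 -0.075 0" --pt "0 0 0 -0.075 0"

```text
clock: 14.25
ee_pos: [0.5552, -0.1061, 0.2012]
tool_rot: [-0.529, 0.848, 0.002, 0.001]
ft_force: [0.1, -1.2, -4.8]
gripper_width: 0.0105
```

Call:
apply_moves --pt "0 0 0 0 0" --pt "0 0 0 0 0" --pt "0 0 0 0 0" --pt "0 0 0 0 0" --pt "0 0 0 0 0"

```text
clock: 14.75
ee_pos: [0.5552, -0.1061, 0.2011]
tool_rot: [-0.529, 0.848, 0.002, 0.001]
ft_force: [-0.4, 0.4, -5.0]
gripper_width: 0.01
```

```bash
python3 w.py
python3 - <<'E'
from station import optics
import cv2
im=optics.get_image("side")["pixels"];a=cv2.resize(im[110:270,250:410],None,fx=3.5,fy=3.5,interpolation=cv2.INTER_CUBIC)
cv2.imwrite("pics/s8.png",a)
im=optics.get_image("top")["pixels"];cv2.imwrite("pics/t8.png",im)
E
```

```text
t 14.75 pos [ 0.5552 -0.1061  0.2011] psi -116.08 z [-0.     0.004 -1.   ] F [-0.4  0.4 -5. ] M [ 0.01 -0.04 -0.04] w 0.01 q [-0.31  0.19 -0.2   1.18  0.   -1.42]
```

View pics/s8.png

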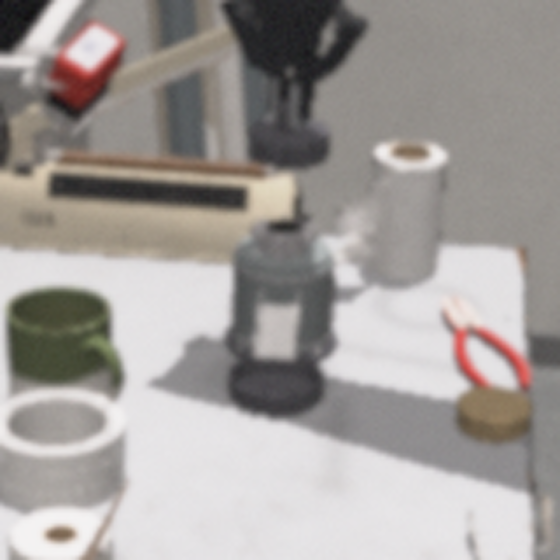

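View pics/t8.png

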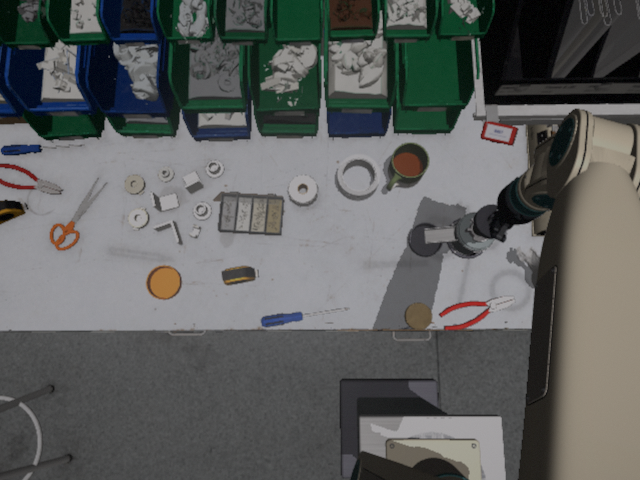

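The cap hangs upright in the gripper in the side crop (290,140), well clear of the neck at (285,235). The dish is still under the chute, at (277,385) in the side crop and (424,240) in the top view. Mug, tin and tape measure sit at their starting pixels.

```bash
python3 -c "
from station import close_job
print(close_job())"
```

```text
the job is handed in; nothing more can be done
None
```

The job is handed in at about 14.8 s on the robot's clock; the hand-in gives no verdict.

- **Dish:** I pinched the dark dish by its +y wall and slid it flat under the chute. My measurements of its centre did not all agree:
  - The top view gives (0.549, -0.002) m, about 8–9 mm from the estimated chute mouth at (0.552, -0.010) m.
  - The finger position at release gives about 5 mm.
  - A rough side-view reading, with the rim partly hidden, gave y ≈ +0.009, about 19 mm off and just past the 18 mm limit. I trusted the top view, where the chute and dish are seen together, and did not nudge the dish further.
- **Cap:** Turning clockwise seen from above, the moment rose to 1.0 N m at about 18°, which I took as the locked stop. Turning anticlockwise it moved freely to about 63°, and it then lifted off.
- **Last checks:** The cap is held about 82 mm above its seat, upright and at rest, and the tool carries about 5 N, which is its weight. The mug, tin and tape measure show no movement. The grip reads 10–10.6 mm on a 12 mm bar, but nothing slipped on the lift.

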